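# Kit a turned hand magnifier in the plywood caddy

### The arm

A 7-joint arm with a two-finger parallel gripper is mounted at the origin on the work surface. World frame = base frame: x ahead of the robot, y to its left, z up, the work surface at z = 0. Lengths are in m, angles in rad, forces in N, time in s.
With the tool pointing down it reaches from about 0.425 to 0.975 m from the base axis. Payload 16.7 kg.
Tool frame: the origin (TCP) lies at the very end of the fingers, on their centre line; the grasp point (between the pads) lies 19 mm behind it; z points along the fingers, y is the line along which they close (so a half turn about z gives the same grasp; the last joint's range is limited). The gripper opens to 85 mm and grips with 20 to 120 N. Pads are 22 mm wide; open, the fingers measure 114 mm over their backs; the gripper's body (76 mm by 85 mm) begins 54 mm behind the grasp point. The pads swing forward as they close: fully open they stand 13 mm farther back than shut.
Start: joints at [1.179, 0.426, 0.074, 1.606, -0.034, 1.111, -0.067], TCP at [0.162, -0.655, 0.231] pointing down, gripper open.
Joint ranges: [-2.85, 2.85], [-0.5, 2.14], [-1.23, 1.37], [0.21, 2.46], [-1.02, 4.16], [0.16, 2.05], [-2.73, 2.73]. Speed limits (rad/s): [1.89, 1.89, 2.39, 2.39, 3.01, 3.01, 3.01].

### API

Orientations are given as a rotation vector (axis times angle).
In Python, from station import bot gives the robot as it stands.
- The arm moves only by the tool step_arm, never from a script. Its argument "series" is a list of rows, each a list of 5 numbers: the shift along the tool's x, y, z in m, then the turn about the tool's z in rad, then the finger opening in m, from 0 to 0.0854. A call has 1 to 8 rows; each row shifts and turns the commanded pose from where the row before left it, along the tool's axes as they then stand; what a row does not reach is not made up. A row lasts 1/12 s, in which the tool goes at most 41.7 mm and 7.16 degrees, less where a joint would pass 70% of its speed; a pose out of reach is approached as far as the arm can. A call with a gripper value outside its range is refused whole. The fingers move at their own pace and stop on an object; "newtons" is the grip in N (left out, the last holds). Time passes only in rows, so rows that do not move let the fingers close. It gives the time, the measured TCP pose, the force, the opening and the grip force at its end, in the units of the state.
- bot.observe(): the state, without advancing time (a new reading comes with each control period).
- bot.grab_frame(name): name is "side" or "top"; returns the picture (384x512x3 uint8, red, green, blue); there is no depth.
- bot.camera_params(name): a dict with "fx", "fy", "cx", "cy" (pixels), "R" (3x3) and "t" (3): a world point X has camera coordinates R X + t. Camera axes: x right, y down, z forward; pixel columns grow to the right and rows downward; lengths in m; the calibration is good to about 2 mm. A picture is of the moment at which its call begins. camera_params takes no time and is no camera call.
- bot.job_done(): hands the job in; it is judged then, once.
The state is a dict: "t": time; "qpos": joint angles; "qd": joint speeds; "tau": joint torques, N m; "ee_pos": TCP position; "tcp_rot": TCP orientation; "wrist_force": force on the tool from outside, world axes, zero at the start; "moment": the same for the moment, N m; "finger_gap": finger opening in m; "grasp_force": force on a finger pad.
Only numpy, scipy, OpenCV 4.12 (cv2) and the standard library are available. Lean on these libraries where they do the work, as an engineer would, in place of code of your own. Each camera call takes 0.05 s, during which the arm holds its last target. There are 200 camera calls.

### The job

Make up the kit for one hand magnifier in the plywood caddy: in the four-post nest stack the thick-walled wooden spacer ring, then the glass lens blank on it, then the thin-walled brass retaining ring on top, each lying flat between the posts, and lay the long turned handle lengthways between the four cheeks of the cradle, down on its floor and about centred. Leave the oversize wooden ring, the small brass ring and the short handle where they lie, and let everything go at the end.

Things in the scene. Friction and masses are not known exactly. Their poses are not given: they have to be found in the camera images.
- spacer: wooden spacer ring, outside diameter 52 mm, hole 28 mm, 16 mm thick, lying flat on the table; origin at its centre (8 mm above its underside), z along its axis. Goes into the nest first.
- lens: clear glass lens blank, a solid disc of 52 mm diameter, 12 mm thick, lying flat; origin at its centre (6 mm above its underside), z along its axis. Goes onto the spacer.
- retainer: brass retaining ring, outside diameter 52 mm, hole 42 mm, 12 mm thick, lying flat; origin at its centre, z along its axis. Goes onto the lens.
- handle: long turned wooden handle lying on the table, 130 mm long along its own x, with a square block of 26 x 26 mm, 18 mm long, at each end; between them it is round, thickest at the middle (24 mm diameter). Origin at its centre, 13 mm above the table. Either end may point either way.
- big_ring: look-alike to leave alone: oversize wooden ring, outside diameter 66 mm, hole 40 mm, 16 mm thick, lying flat; origin at its centre.
- small_ring: look-alike to leave alone: small brass ring, outside diameter 36 mm, hole 27 mm, 12 mm thick, lying flat; origin at its centre.
- stub: look-alike to leave alone: short turned handle, 80 mm long along its own x, same square ends of 26 mm and the same 24 mm waist as the long one; origin at its centre, 13 mm above the table.
- caddy: shallow plywood caddy fixed on the table, 320 mm (its x) by 190 mm (its y), rim 16 mm high, origin at the centre of its underside. It carries the nest in one half and the cradle in the other; which is where changes.
- nest: square wooden block, 86 x 86 mm, fixed in the caddy, its flat seat 17 mm above the table; origin at the centre of the seat, z up, x and y along the block's sides. Four dowel posts of 7 mm diameter, 36 mm high, stand at x, y = +-24.4 mm, so a 52 mm disc lies between them with 5 mm to spare all round; fingers pass between the posts (42 mm gaps) in the middle of each side. Discs in place lie with centres 8 mm (spacer), 22 mm (lens) and 34 mm (brass ring) above the seat.
- cradle: wooden cradle fixed in the caddy, base 130 mm (its x) by 76 mm (its y), its flat floor 17 mm above the table; origin at the centre of the floor, z up. Four cheeks, 20 mm long (x), 10 mm thick (y) and 20 mm high, stand at x = +-54 mm, y = +-28 mm, leaving a 46 mm wide channel along x and 88 mm of open sides at the middle for fingers. The handle lies along x, centre 13 mm above the floor.
There are look-alikes about, which are no part of the job. Leave any pink or purple look-alike of the handle alone.

How it is judged:
On the way, in this order (a step that is already met when the one before it is completed fails the run):
1. the wooden spacer lies flat in place in the nest (horizontal distance between spacer and nest below 0.01 m and z of spacer in the frame of nest between 0.004 and 0.012 m and angle between the z axis of spacer and the z axis of nest, either way round below 0.12 rad), for 0.2 s.
2. the lens blank, on the spacer, lies flat in place in the nest (horizontal distance between lens and nest below 0.01 m and z of lens in the frame of nest between 0.018 and 0.026 m and angle between the z axis of lens and the z axis of nest, either way round below 0.12 rad), for 0.2 s.
3. the brass retaining ring, on the lens, lies flat in place in the nest (horizontal distance between retainer and nest below 0.01 m and z of retainer in the frame of nest between 0.03 and 0.038 m and angle between the z axis of retainer and the z axis of nest, either way round below 0.12 rad), for 0.2 s.
At the end, for the whole second after the job is handed in: Spacer, lens, brass ring stacked so in the nest: centres within 10 mm of its axis, 7 deg of flat, 4 mm of 8, 22, 34 mm over the seat. Handle on the cradle floor: within 15 mm lengthways, 12 sideways, 4 in height, 11 deg. All released, at rest; look-alikes within 30 mm of their start (all of step 1 and all of step 2 and all of step 3 and linear speed of each of spacer, lens, retainer, handle below 0.02 m/s and contact force between the fingers and spacer below 0.1 N and contact force between the fingers and lens below 0.1 N and contact force between the fingers and retainer below 0.1 N and x of handle in the frame of cradle between -0.015 and 0.015 m and y of handle in the frame of cradle between -0.012 and 0.012 m and z of handle in the frame of cradle between 0.009 and 0.017 m and angle between the x axis of handle and the x axis of cradle, either way round below 0.2 rad and contact force between the fingers and handle below 0.1 N and distance of each of big_ring, small_ring, stub from where it was at the start of the episode below 0.03 m); the robot touches nothing.
It fails at once if the oversize wooden ring was moved by more than 30 mm (distance of big_ring from where it was at the start of the episode above 0.03 m).
It fails at once if the small brass ring was moved by more than 30 mm (distance of small_ring from where it was at the start of the episode above 0.03 m).
It fails at once if the short handle was moved by more than 30 mm (distance of stub from where it was at the start of the episode above 0.03 m).
It also fails if it takes over 106 s, if anything falls off the work surface, if the arm or the gripper's body presses on something with over 40 N, if the wrist force passes 120 N, or if a joint passes its speed limit or range.

## Working session

There is one attempt and no reset: what is moved stays moved. The work goes in short steps, Python scripts to look and compute and a tool call to move; the robot and the scene stay as the last step left them, time stands still between calls to the robot, and variables do not carry over. Pictures are saved under pics/ and viewed, at most 18 in all, crops included, and the job is handed in when it is done.

Besides the shell and the picture viewer there is one more tool, called after "Emit:" as name(argument=value, ...) on one line, values as JSON. step_arm: Moves the arm, as the interface text tells. Its arguments: {"type":"object","properties":{"series":{"type":"array"},"newtons":{"type":"number"}},"required":["series"]}

```bash
ls; mkdir -p pics; python3 - <<'E'
from station import bot
import cv2,json
print(bot.observe())
for n in("top","side"):
    cv2.imwrite(f"pics/{n}0.png",bot.grab_frame(n)[:,:,::-1]); print(n,bot.camera_params(n))
E
```

```text
pics
{'t': 0.0, 'qpos': array([ 1.17852274,  0.42673058,  0.07382736,  1.60661553, -0.03410382,
        1.11083027, -0.06714172]), 'qd': array([ 0.00203639, -0.00085362,  0.00205793,  0.00196952,  0.00067779,
       -0.0016094 , -0.00082517]), 'tau': array([-4.49581876e-04, -9.49841881e+01,  3.76098856e+00, -4.63514686e+01,
        1.92187837e-02,  9.96195828e-03, -1.30986217e-05]), 'ee_pos': array([ 0.16215153, -0.65479787,  0.23060709]), 'tcp_rot': array([-3.11719318e+00, -3.80170308e-01,  3.83441859e-04]), 'wrist_force': array([ 0.68107351,  0.01843633, -0.859323  ]), 'moment': array([ 0.01813227, -0.04801661, -0.01530756]), 'grasp_force': 0.0, 'finger_gap': 0.08518539067586584}
top {'fx': 492.655425306045, 'fy': 492.655425306045, 'cx': 257.79608753487287, 'cy': 185.52084111411787, 'R': array([[ 1.59643901e-03, -9.99979471e-01, -6.20557927e-03],
       [-9.94224090e-01, -9.21253489e-04, -1.07320126e-01],
       [ 1.07312206e-01,  6.34106644e-03, -9.94205151e-01]]), 't': array([0.04516363, 0.46062082, 1.26927556])}
side {'fx': 358.06767942638277, 'fy': 358.06767942638277, 'cx': 250.65248574329743, 'cy': 200.24067372287564, 'R': array([[-0.86857623, -0.49555302,  0.00159386],
       [-0.31269396,  0.54557078, -0.77754422],
       [ 0.38444483, -0.67585482, -0.62882624]]), 't': array([0.43358985, 0.14712003, 0.98458166])}
```

View pics/top0.png

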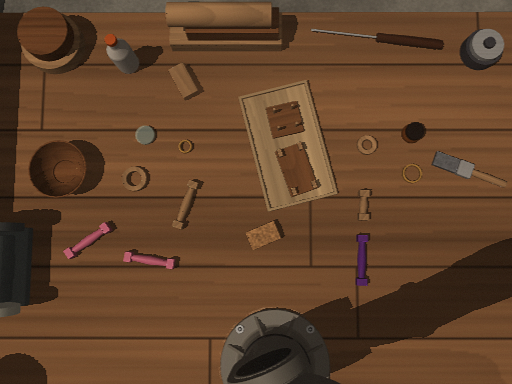

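View pics/side0.png

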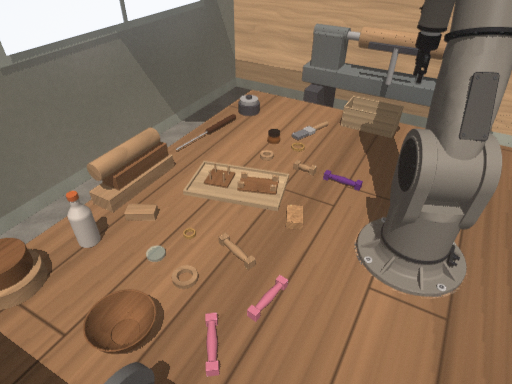

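The top view shows the lens at (145,134), small brass ring (185,146), wooden rings (135,178) and (367,145), brass ring (412,173), long handle (187,204) and stub (364,204). The caddy is in the middle, with the nest at about (286,119) and the cradle at about (298,168). I'll zoom in next.

```bash
cat > h.py <<'E'
from station import bot
import cv2,numpy as np
def ray(n,u,v,z):
    c=bot.camera_params(n);R=np.array(c["R"]);t=np.array(c["t"])
    o=-R.T@t; d=R.T@np.array([(u-c["cx"])/c["fx"],(v-c["cy"])/c["fy"],1.])
    return o+d*(z-o[2])/d[2]
def proj(n,X):
    c=bot.camera_params(n);p=np.array(c["R"])@np.array(X)+c["t"]
    return c["fx"]*p[0]/p[2]+c["cx"],c["fy"]*p[1]/p[2]+c["cy"]
def crop(n,img,x0,y0,x1,y1,k,out):
    cv2.imwrite(out,cv2.resize(img[y0:y1,x0:x1,::-1],None,fx=k,fy=k,interpolation=cv2.INTER_CUBIC))
E
python3 - <<'E'
from h import *
im=cv2.imread("pics/top0.png")[:,:,::-1]
a=cv2.resize(im[76:216,236:346],None,fx=4,fy=4,interpolation=2)
b=cv2.resize(im[120:235,345:430],None,fx=4,fy=4,interpolation=2)
cv2.imwrite("pics/c1.png",np.hstack([np.vstack([a]),np.pad(b,((0,100),(0,0),(0,0)))])[:,:,::-1])
c=im[118:234,118:218];cv2.imwrite("pics/c2.png",cv2.resize(c,None,fx=5,fy=5,interpolation=2)[:,:,::-1])
E
```

```text
(no output)
```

View pics/c1.png

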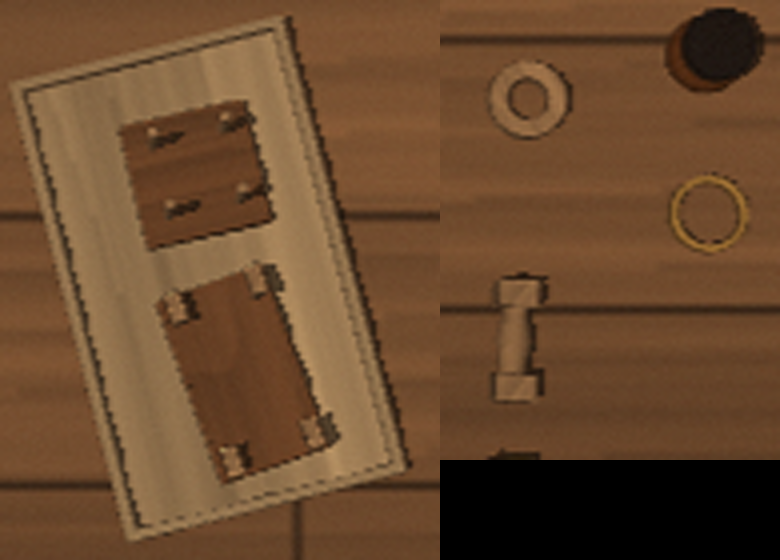

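View pics/c2.png

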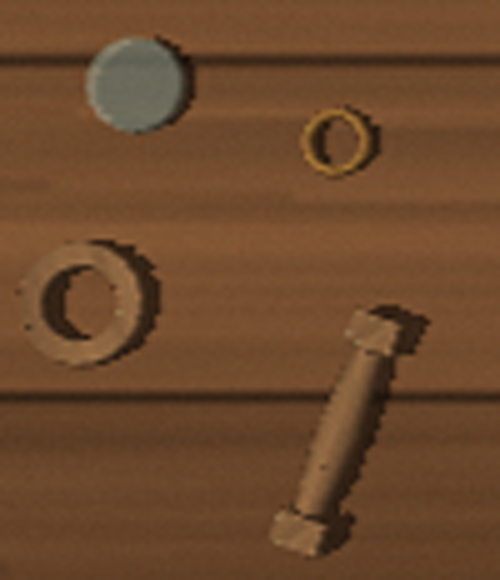

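The left crop shows the nest block with corners (120,127), (247,100), (274,215), (148,249), and the cradle below it with four light cheeks. The right crop shows the ~20 px wooden ring (spacer) at (530,98) and the retainer at (709,213). The second crop shows the lens at (136,85), and the long handle with end blocks at (375,333) and (300,531). The ring at (82,303) is larger, so it is the oversize one.

```bash
python3 - <<'E'
from h import *
im=cv2.imread("pics/top0.png")
lab=cv2.cvtColor(im,cv2.COLOR_BGR2LAB).astype(int)
for nm,(u,v) in dict(spacerwood=(361,145),lens=(145,134),table=(380,155),table2=(160,160),shadow=(157,135),blk=(290,165),ply=(260,150),hand=(187,204),hblock=(193,184),ret=(403,173)).items(): print(nm,lab[v,u])
def c4(p,x0,y0,k): return [(x0+(a+.5)/k-.5,y0+(b+.5)/k-.5) for a,b in p]
def W(pts,z): return np.array([ray("top",u,v,z)[:2] for u,v in pts])
def show(nm,P,o=None):
    print(nm,P.mean(0).round(4),"sides",[np.linalg.norm(P[i]-P[i-1]).round(4) for i in range(4)],"ang",[np.degrees(np.arctan2(*(P[i]-P[i-1])[::-1])).round(1) for i in range(4)])
show("caddy",W(c4([(13,84),(290,18),(408,467),(130,541)],236,76,4),.016))
show("nestblk",W(c4([(120,127),(247,100),(274,215),(148,249)],236,76,4),.017))
show("posts",W(c4([(151,131),(227,121),(244,188),(172,207)],236,76,4),.053))
show("cheeks",W(c4([(177,306),(261,277),(319,430),(235,458)],236,76,4),.037))
P=W(c4([(530,98)],345-110,120,4),.016);print("spacer",P)
P=W(c4([(709,213)],345-110,120,4),.012);print("ret",P)
P=W(c4([(136,85)],118,118,5),.012);print("lens",P)
P=W(c4([(375,333),(300,531)],118,118,5),.026);print("handle",P,P.mean(0),np.linalg.norm(P[0]-P[1]))
P=W(c4([(82,303)],118,118,5),.016);print("big",P)
E
```

```text
spacerwood [100 139 152]
lens [114 126 137]
table [ 90 142 154]
table2 [ 89 140 152]
shadow [ 78 140 149]
blk [ 82 141 152]
ply [130 136 154]
hand [ 92 138 150]
hblock [114 139 154]
ret [116 139 164]
caddy [ 0.5723 -0.0348] sides [np.float64(0.3182), np.float64(0.1927), np.float64(0.314), np.float64(0.1898)] ang [np.float64(14.3), np.float64(-76.3), np.float64(-166.2), np.float64(105.0)]
nestblk [ 0.6415 -0.0267] sides [np.float64(0.0854), np.float64(0.0875), np.float64(0.0807), np.float64(0.0874)] ang [np.float64(12.6), np.float64(-77.7), np.float64(-167.5), np.float64(105.4)]
posts [ 0.6399 -0.0258] sides [np.float64(0.0524), np.float64(0.0501), np.float64(0.0459), np.float64(0.0486)] ang [np.float64(15.0), np.float64(-82.3), np.float64(-166.4), np.float64(105.0)]
cheeks [ 0.5067 -0.0582] sides [np.float64(0.1068), np.float64(0.0584), np.float64(0.1075), np.float64(0.0577)] ang [np.float64(20.5), np.float64(-70.7), np.float64(-159.9), np.float64(108.5)]
spacer [[ 0.57278771 -0.24546598]]
ret [[ 0.49611509 -0.36329351]]
lens [[0.59930809 0.34969893]]
handle [[0.46378011 0.21706571]
 [0.35993457 0.25454149]] [0.41185734 0.2358036 ] 0.11040077329449338
big [[0.4807626  0.37435069]]
```

```bash
cat >> h.py <<'E'
def blob(n,im,mask,u,v,r):
    m=np.zeros(mask.shape,np.uint8); cv2.circle(m,(int(u),int(v)),r,255,-1); m&=mask.astype(np.uint8)*255
    cs,_=cv2.findContours(m,cv2.RETR_EXTERNAL,cv2.CHAIN_APPROX_NONE); c=max(cs,key=cv2.contourArea)
    return cv2.fitEllipse(cv2.convexHull(c))
def go(x,y,z,pose=None):
    "shift in tool axes to reach world x,y,z"
    from scipy.spatial.transform import Rotation as Ro
    s=bot.observe(); R=Ro.from_rotvec(s["tcp_rot"]).as_matrix()
    return (R.T@(np.array([x,y,z])-s["ee_pos"])*1000).round(1), np.degrees(np.arctan2(R[1,0],R[0,0])).round(2)
E
python3 - <<'E'
from h import *
T=cv2.imread("pics/top0.png");S=cv2.imread("pics/side0.png")
lt=cv2.cvtColor(T,cv2.COLOR_BGR2LAB).astype(int);ls=cv2.cvtColor(S,cv2.COLOR_BGR2LAB).astype(int)
def rep(nm,n,im,l,f,u,v,r,z):
    e=blob(n,im,f(l),u,v,r); print(nm,n,np.round(e[0],1),np.round(e[1],1),ray(n,*e[0],z)[:2].round(4))
for n,im,l,(a,b,c) in(("top",T,lt,((145,134),(367,145),(412,173))),("side",S,ls,((156,254),(267,155),(298,147)))):
    for nm,f,p,z in(("lens",lambda l:l[...,1]<134,a,.011),("spacer",lambda l:(l[...,0]>94),b,.015),("ret",lambda l:l[...,2]-l[...,1]>17,c,.011)):
        try: rep(nm,n,im,l,f,*p,15,z)
        except Exception as ex: print(nm,n,ex)
# where top-view picks land in the side view
for X in((.641,-.026,.017),(.507,-.058,.037),(.412,.236,.026),(.573,-.245,.016)): print(np.round(proj("side",X),1))
a=cv2.resize(S[155:215,180:295],None,fx=6,fy=6,interpolation=2); cv2.imwrite("pics/s1.png",a)
E
```

```text
lens top [145.6 134.5] [19.  21.4] [0.5998 0.3478]
spacer top [366.4 144.1] [18.3 18.7] [ 0.5731 -0.2437]
ret top [412.  172.9] [18.7 18.9] [ 0.4961 -0.3638]
lens side [155.6 253.1] [16.  20.1] [0.5961 0.3502]
spacer side [267.  155.1] [29.5 30. ] [ 0.5637 -0.2375]
ret side [297.4 146.3] [ 9.3 13.7] [ 0.4933 -0.3612]
[218.8 176.9]
[257.2 178.7]
[235.4 247.2]
[265.7 153.3]
```

View pics/s1.png

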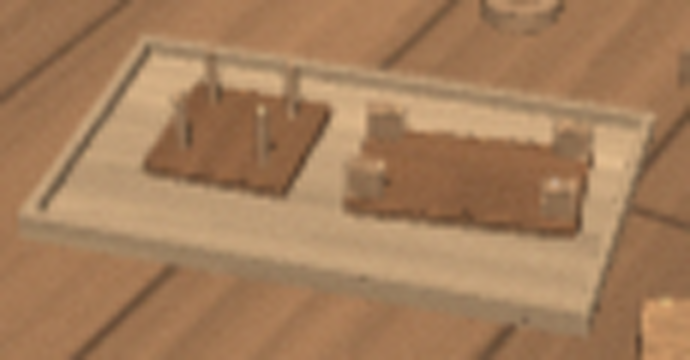

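The side view shows post tops averaging about (219,169) in the full picture. That agrees with the top-view nest estimate of (0.640, -0.026). Next I'll move over the spacer.

Emit:
step_arm(series=[[0.031,-0.0187,0,0,0.068],[0.031,-0.0187,0,0,0.068],[0.031,-0.0187,0,0,0.068],[0.031,-0.0187,0,0,0.068],[0.031,-0.0187,0,0,0.068],[0.031,-0.0187,0,0,0.068],[0.031,-0.0187,0,0,0.068],[0.031,-0.0187,0,0,0.068]], newtons=30)

```text
t: 0.77
ee_pos: [0.3679, -0.4488, 0.2312]
tcp_rot: [-3.118, -0.38, 0.0]
wrist_force: [0.8, -2.1, 0.0]
finger_gap: 0.0682
grasp_force: 0.0
```

Emit:
step_arm(series=[[0.031,-0.0187,0.015,0,0.068],[0.031,-0.0187,0.015,0,0.068],[0.031,-0.0187,0.015,0,0.068],[0.031,-0.0187,0.015,0,0.068],[0.031,-0.0187,0.015,0,0.068],[0.031,-0.0187,0.015,0,0.068],[0.031,-0.0187,0.015,0,0.068],[0.031,-0.0187,0.015,0,0.068]])

```text
t: 1.43
ee_pos: [0.5726, -0.244, 0.1104]
tcp_rot: [-3.118, -0.38, 0.0]
wrist_force: [0.8, -0.8, 0.2]
finger_gap: 0.0681
grasp_force: 0.0
```

Emit:
step_arm(series=[[0,0,0,0,0.068],[0,0,0,0,0.068]])

```text
t: 1.6
ee_pos: [0.5725, -0.2428, 0.1098]
tcp_rot: [-3.116, -0.386, 0.003]
wrist_force: [0.1, -0.7, 0.1]
finger_gap: 0.0683
grasp_force: 0.0
```

```bash
python3 - <<'E'
from h import *
print(go(.573,-.245,.004)); im=bot.grab_frame("top"); crop("top",im,300,90,440,220,4,"pics/p1.png")
E
```

```text
(array([1.000e-01, 2.500e+00, 1.058e+02]), np.float64(14.14))
```

View pics/p1.png

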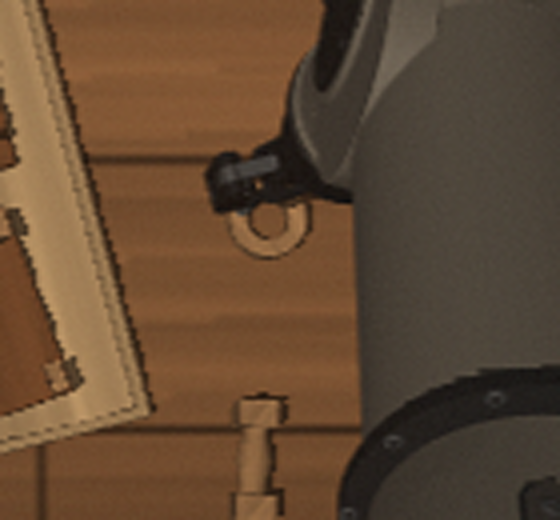

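The gripper is directly above the spacer, which shows at crop (268,220). I'll descend and grip.

Emit:
step_arm(series=[[0,0.001,0.026,0,0.068],[0,0.001,0.026,0,0.068],[0,0,0.026,0,0.068],[0,0,0.02,0,0.068],[0,0,0.0085,0,0.068],[0,0,0,0,0.068],[0,0,0,0,0.045],[0,0,0,0,0.045]])

```text
t: 2.32
ee_pos: [0.5729, -0.2483, 0.0065]
tcp_rot: [3.118, 0.379, 0.002]
wrist_force: [-0.2, -0.9, -0.2]
finger_gap: 0.0494
grasp_force: 31.1
```

Emit:
step_arm(series=[[0,0,0,0,0.045],[0,0,0,0,0.045],[0,0,0,0,0.045],[0,0,0,0,0.045]])

```text
t: 2.65
ee_pos: [0.5731, -0.248, 0.0064]
tcp_rot: [3.117, 0.38, 0.003]
wrist_force: [-1.8, -0.4, 9.8]
finger_gap: 0.0497
grasp_force: 31.9
```

Emit:
step_arm(series=[[0,0,-0.01,0,0.045],[0,0,-0.02,0,0.045],[0,0,-0.03,0,0.045],[0,0,-0.03,0,0.045],[0,0,0,0,0.045]])

```text
t: 3.07
ee_pos: [0.5752, -0.2485, 0.1016]
tcp_rot: [3.115, 0.38, 0.012]
wrist_force: [1.7, -0.9, 0.3]
finger_gap: 0.0494
grasp_force: 31.3
```

```bash
python3 - <<'E'
from h import *
print(bot.observe()["finger_gap"],go(.640,-.026,.1)); im=bot.grab_frame("side");print(proj("side",bot.observe()["ee_pos"])); crop("side",im,220,95,320,170,8,"pics/p2.png")
E
```

```text
0.049440606650323134 (array([ 116.3, -200.4,    1.5]), np.float64(13.9))
(np.float64(266.47972289051853), np.float64(133.32611422195288))
```

View pics/p2.png

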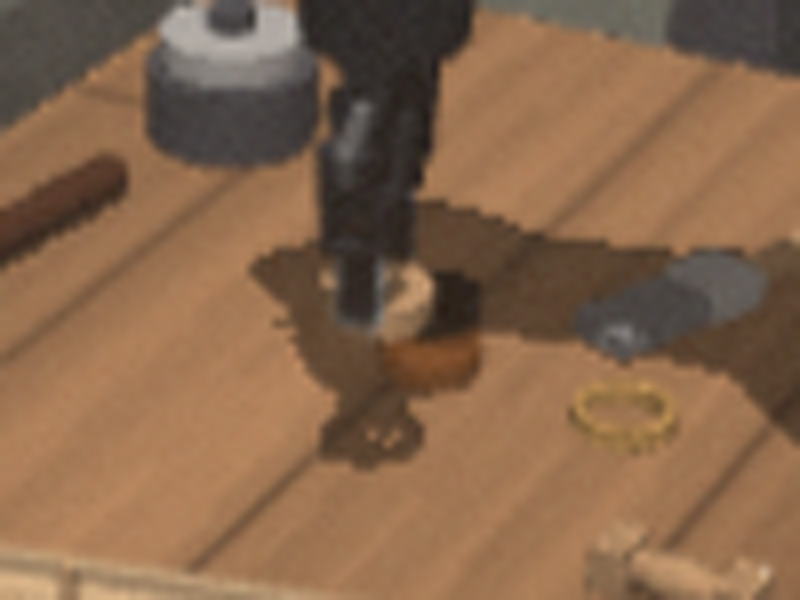

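The spacer is gripped flat and centred on the TCP (crop (378,300)), with its underside about 6 mm below the TCP. I'll carry it to the nest.

Emit:
step_arm(series=[[0.0166,-0.0286,0,0,0.045],[0.0166,-0.0286,0,0,0.045],[0.0166,-0.0286,0,0,0.045],[0.0166,-0.0286,0,0,0.045],[0.0166,-0.0286,0,0,0.045],[0.0166,-0.0286,0,0,0.045],[0.0166,-0.0286,0,0,0.045],[0,0,0,0,0.045]])

```text
t: 3.78
ee_pos: [0.6381, -0.0168, 0.0949]
tcp_rot: [-3.114, -0.392, -0.002]
wrist_force: [0.0, 1.1, -0.4]
finger_gap: 0.0491
grasp_force: 31.3
```

Emit:
step_arm(series=[[0,0,0,0,0.045],[0,0,0,0,0.045],[0,0,0,0,0.045],[0,0,0,0,0.045]])

```text
t: 4.12
ee_pos: [0.6367, -0.0266, 0.0948]
tcp_rot: [3.118, 0.378, -0.0]
wrist_force: [0.4, 0.2, -0.4]
finger_gap: 0.0499
grasp_force: 31.3
```

```bash
python3 - <<'E'
from h import *
print(go(.640,-.026,.0234)); a=bot.grab_frame("side");b=bot.grab_frame("top")
A=cv2.resize(a[120:200,185:265],None,fx=5,fy=5,interpolation=2);B=cv2.resize(b[85:165,245:325],None,fx=5,fy=5,interpolation=2)
cv2.imwrite("pics/p3.png",np.hstack([A,B])[:,:,::-1]);print(proj("side",bot.observe()["ee_pos"]))
E
```

```text
(array([ 3.4,  0.2, 71.4]), np.float64(13.81))
(np.float64(218.59123809499056), np.float64(157.99622251328293))
```

View pics/p3.png

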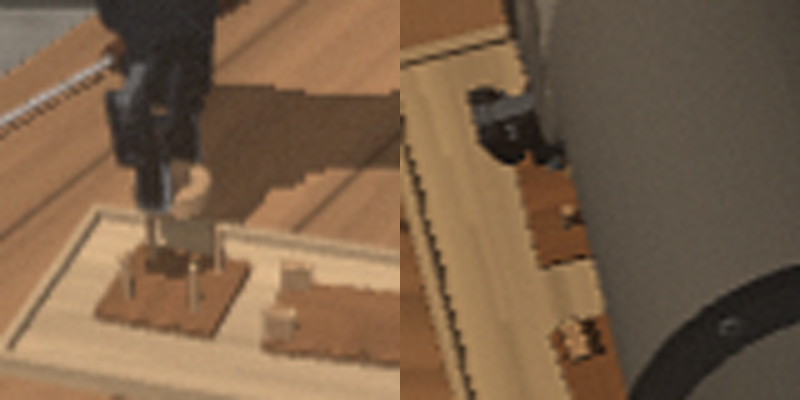

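The spacer hangs above the nest seat, centred within about 2 mm. I'll shift +3 mm in x, lower it, and release.

Emit:
step_arm(series=[[0.0034,0,0.01,0,0.045],[0,0,0.016,0,0.045],[0,0,0.016,0,0.045],[0,0,0.016,0,0.045],[0,0,0.01,0,0.045],[0,0,0.003,0,0.045],[0,0,0,0,0.045],[0,0,0,0,0.045]])

```text
t: 4.88
ee_pos: [0.6403, -0.0245, 0.0236]
tcp_rot: [-3.118, -0.38, 0.0]
wrist_force: [0.3, -0.7, 0.5]
finger_gap: 0.0495
grasp_force: 32.5
```

Emit:
step_arm(series=[[0,0,0,0,0.045],[0,0,0,0,0.045]])

```text
t: 5.05
ee_pos: [0.6404, -0.0244, 0.0239]
tcp_rot: [-3.118, -0.38, -0.0]
wrist_force: [-0.0, 0.9, -0.4]
finger_gap: 0.0493
grasp_force: 32.5
```

```bash
python3 - <<'E'
from h import *
print(go(.640,-.026,.0234),bot.observe()["wrist_force"])
E
```

```text
(array([-0.8,  1.4,  0.5]), np.float64(13.9)) [-0.00248009  0.92476406 -0.44128361]
```

Emit:
step_arm(series=[[0,0.001,0.001,0,0.045],[0,0,0,0,0.064],[0,0,0,0,0.064],[0,0,0,0,0.064],[0,0,-0.01,0,0.064],[0,0,-0.03,0,0.064],[0,0,-0.04,0,0.064],[0,0,-0.04,0,0.064]])

```text
t: 5.72
ee_pos: [0.6398, -0.0253, 0.1444]
tcp_rot: [-3.118, -0.381, 0.002]
wrist_force: [0.1, 0.5, 1.0]
finger_gap: 0.064
grasp_force: 0.0
```

Emit:
step_arm(series=[[0,0,0,0,0.068],[0,0,0,0,0.068]])

```text
t: 5.88
ee_pos: [0.642, -0.0253, 0.1465]
tcp_rot: [3.118, 0.38, 0.008]
wrist_force: [0.0, -0.1, 0.1]
finger_gap: 0.0682
grasp_force: 0.0
```

```bash
python3 - <<'E'
from h import *
print(go(.599,.349,.11)); a=bot.grab_frame("side")
crop("side",a,185,140,285,215,6,"pics/p4.png")
print(proj("side",(.640,-.026,.033)))
E
```

```text
(array([  48. , -373.8,   36.3]), np.float64(13.9))
(np.float64(218.74970333515026), np.float64(173.15533041975283))
```

View pics/p4.png

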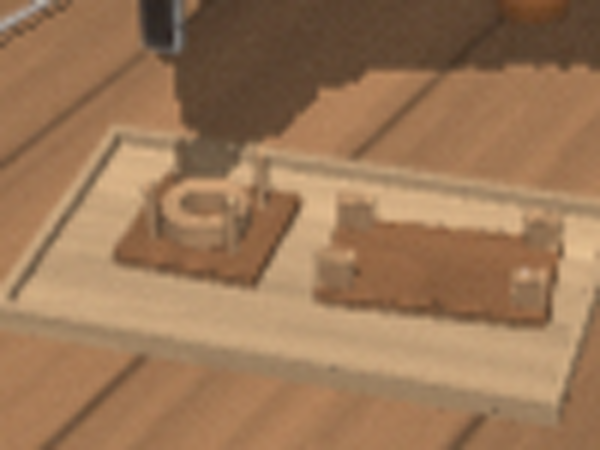

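The spacer lies flat in the nest: its top face is at crop (204,203), and I expected (205,201). Next is the lens.

Emit:
step_arm(series=[[0.0048,-0.0374,0,0,0.068],[0.0048,-0.0374,0,0,0.068],[0.0048,-0.0374,0,0,0.068],[0.0048,-0.0374,0,0,0.068],[0.0048,-0.0374,0,0,0.068],[0.0048,-0.0374,0.006,0,0.068],[0.0048,-0.0374,0.01,0,0.068],[0.0048,-0.0374,0.01,0,0.068]])

```text
t: 6.6
ee_pos: [0.6049, 0.2758, 0.1157]
tcp_rot: [3.118, 0.38, -0.002]
wrist_force: [1.1, -0.3, 1.2]
finger_gap: 0.0683
grasp_force: 0.0
```

Emit:
step_arm(series=[[0.0048,-0.0374,0.01,0,0.068],[0.0048,-0.0374,0,0,0.068],[0,0,0,0,0.068],[0,0,0,0,0.068],[0,0,0,0,0.068],[0,0,0,0,0.068]])

```text
t: 7.1
ee_pos: [0.5975, 0.3475, 0.1063]
tcp_rot: [3.118, 0.378, -0.001]
wrist_force: [0.2, -0.4, 0.2]
finger_gap: 0.0682
grasp_force: 0.0
```

```bash
python3 - <<'E'
from h import *
print(go(.599,.349,.003))
E
```

```text
(array([  1.9,  -1.2, 103.3]), np.float64(13.82))
```

Emit:
step_arm(series=[[0.001,-0.001,0.025,0,0.068],[0,0,0.026,0,0.068],[0,0,0.026,0,0.068],[0,0,0.017,0,0.068],[0,0,0.008,0,0.068],[0,0,0,0,0.068],[0,0,0,0,0.045],[0,0,0,0,0.045]])

```text
t: 7.77
ee_pos: [0.5989, 0.3504, 0.0065]
tcp_rot: [-3.118, -0.379, -0.003]
wrist_force: [-0.7, 0.6, 0.3]
finger_gap: 0.0488
grasp_force: 30.9
```

Emit:
step_arm(series=[[0,0,0,0,0.045],[0,0,0,0,0.045],[0,0,0,0,0.045],[0,0,0,0,0.045]])

```text
t: 8.1
ee_pos: [0.5989, 0.3506, 0.0065]
tcp_rot: [-3.118, -0.38, -0.003]
wrist_force: [-0.0, -1.8, 8.6]
finger_gap: 0.0484
grasp_force: 31.9
```

Emit:
step_arm(series=[[0,0,-0.01,0,0.045],[0,0,-0.03,0,0.045],[0,0,-0.04,0,0.045],[0,0,-0.04,0,0.045],[0,0,0,0,0.045],[0,0,0,0,0.045],[0,0,0,0,0.045]])

```text
t: 8.68
ee_pos: [0.5979, 0.3504, 0.1255]
tcp_rot: [-3.118, -0.38, -0.001]
wrist_force: [-0.1, 0.1, -1.5]
finger_gap: 0.0484
grasp_force: 31.3
```

```bash
python3 - <<'E'
from h import *
print(go(.640,-.026,.12)); a=bot.grab_frame("side");p=proj("side",bot.observe()["ee_pos"]);print(p)
u,v=int(p[0]),int(p[1]);print(u-40,v-30);crop("side",a,u-40,v-30,u+40,v+30,8,"pics/p5.png")
l=cv2.cvtColor(a[:,:,::-1].copy(),cv2.COLOR_BGR2LAB).astype(int)
E
```

```text
(array([-49.6, 375.5,   5.4]), np.float64(13.91))
(np.float64(147.66943073650134), np.float64(221.93748761928285))
107 191
```

View pics/p5.png

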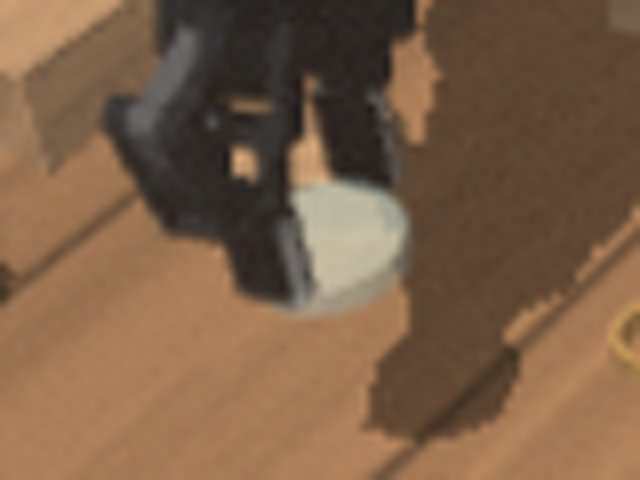

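The lens is gripped flat and centred on the TCP (crop (330,248)). I'll carry it over.

Emit:
step_arm(series=[[-0.005,0.0375,0,0,0.045],[-0.005,0.0375,0,0,0.045],[-0.005,0.0375,0,0,0.045],[-0.005,0.0375,0,0,0.045],[-0.005,0.0375,0,0,0.045],[-0.005,0.0375,0,0,0.045],[-0.005,0.0375,0,0,0.045],[-0.005,0.0375,0,0,0.045]])

```text
t: 9.4
ee_pos: [0.6303, 0.0477, 0.1236]
tcp_rot: [-3.118, -0.381, 0.003]
wrist_force: [0.9, -0.2, -1.3]
finger_gap: 0.0483
grasp_force: 31.4
```

Emit:
step_arm(series=[[-0.005,0.0375,0,0,0.045],[-0.005,0.0375,0,0,0.045],[0,0,0,0,0.045],[0,0,0,0,0.045],[0,0,0,0,0.045],[0,0,0,0,0.045],[0,0,0,0,0.045]])

```text
t: 9.98
ee_pos: [0.6393, -0.0239, 0.1245]
tcp_rot: [-3.117, -0.384, 0.001]
wrist_force: [0.1, 0.6, -0.2]
finger_gap: 0.0484
grasp_force: 31.4
```

```bash
python3 - <<'E'
from h import *
print(go(.640,-.026,.0395))
E
```

```text
(array([ 0.2,  2.3, 85. ]), np.float64(14.03))
```

Emit:
step_arm(series=[[0,0.0015,0.015,0,0.045],[0,0,0.02,0,0.045],[0,0,0.02,0,0.045],[0,0,0.015,0,0.045],[0,0,0.01,0,0.045],[0,0,0.004,0,0.045],[0,0,0,0,0.045],[0,0,0,0,0.045]])

```text
t: 10.65
ee_pos: [0.6402, -0.0265, 0.0413]
tcp_rot: [-3.118, -0.381, -0.001]
wrist_force: [0.5, -0.9, -1.0]
finger_gap: 0.0486
grasp_force: 31.4
```

Emit:
step_arm(series=[[0,0,0,0,0.045],[0,0,0,0,0.045]])

```text
t: 10.82
ee_pos: [0.6404, -0.027, 0.0415]
tcp_rot: [3.118, 0.381, 0.002]
wrist_force: [-0.2, -0.8, -1.6]
finger_gap: 0.0487
grasp_force: 31.4
```

Lowering 1.5 mm, then release and retreat.

Emit:
step_arm(series=[[0,0,0.0015,0,0.045],[0,0,0,0,0.064],[0,0,0,0,0.064],[0,0,0,0,0.064],[0,0,-0.01,0,0.064],[0,0,-0.03,0,0.064],[0,0,-0.04,0,0.064],[0,0,-0.03,0,0.068]])

```text
t: 11.48
ee_pos: [0.6401, -0.0269, 0.1524]
tcp_rot: [-3.118, -0.381, -0.002]
wrist_force: [0.6, -0.1, -0.1]
finger_gap: 0.0676
grasp_force: 0.0
```

Emit:
step_arm(series=[[0,0,0,0,0.068],[0,0,0,0,0.068]])

```text
t: 11.65
ee_pos: [0.6411, -0.0271, 0.1524]
tcp_rot: [3.118, 0.38, 0.007]
wrist_force: [0.1, 0.3, -0.8]
finger_gap: 0.068
grasp_force: 0.0
```

```bash
python3 - <<'E'
from h import *
print(go(.496,-.3635,.11)); a=bot.grab_frame("side")
crop("side",a,185,140,255,200,8,"pics/p6.png")
u,v=proj("side",(.640,-.026,.045));print((u-185+.5)*8,(v-140+.5)*8)
E
```

```text
(array([-221.8,  291.7,   41.7]), np.float64(13.9))
272.46381625891536 245.9925991891405
```

View pics/p6.png

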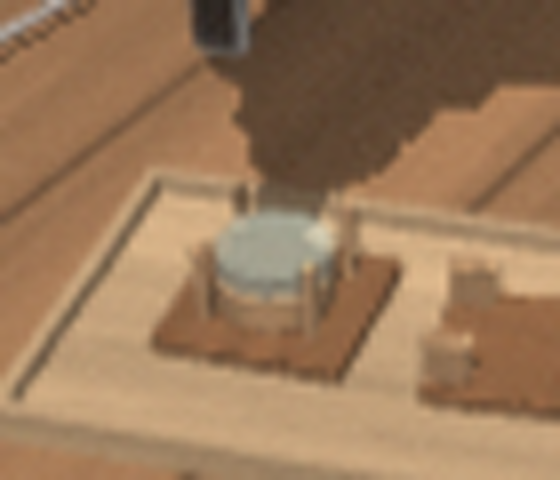

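The lens lies flat on the spacer, centred at (274,246) against an expected (272,246). Next is the retainer. I'll turn the gripper there so the fingers clear the brush.

Emit:
step_arm(series=[[-0.0222,0.0292,0,0,0.068],[-0.0222,0.0292,0,0,0.068],[-0.0222,0.0292,0,0,0.068],[-0.0222,0.0292,0,0,0.068],[-0.0222,0.0292,0,0,0.068],[-0.0222,0.0292,0,0,0.068],[-0.0222,0.0292,0,0,0.068],[-0.0222,0.0292,0,0,0.068]])

```text
t: 12.37
ee_pos: [0.522, -0.2977, 0.1484]
tcp_rot: [-3.117, -0.38, 0.002]
wrist_force: [0.5, 0.0, -0.6]
finger_gap: 0.0679
grasp_force: 0.0
```

Emit:
step_arm(series=[[-0.0222,0.0292,0,0,0.068],[-0.0222,0.0292,0,0,0.068],[0,0,0.008,0.12,0.064],[0,0,0.008,0.12,0.064],[0,0,0.008,0.12,0.064],[0,0,0.009,0.12,0.064],[0,0,0.009,0.12,0.064],[0,0,0,0,0.064]])

```text
t: 13.03
ee_pos: [0.4932, -0.3628, 0.1047]
tcp_rot: [-3.089, 0.567, 0.006]
wrist_force: [0.4, 0.5, -0.8]
finger_gap: 0.0638
grasp_force: 0.0
```

Emit:
step_arm(series=[[0,0,0,0,0.064],[0,0,0,0,0.064]])

```text
t: 13.2
ee_pos: [0.4946, -0.3637, 0.1073]
tcp_rot: [-3.093, 0.551, 0.001]
wrist_force: [0.5, 0.3, -0.3]
finger_gap: 0.0641
grasp_force: 0.0
```

```bash
python3 - <<'E'
from h import *
print(go(.496,-.3635,.004))
E
```

```text
(array([  1.4,  -0.6, 103.3]), np.float64(-20.21))
```

Emit:
step_arm(series=[[0.001,0,0.025,0,0.064],[0,0,0.026,0,0.064],[0,0,0.026,0,0.064],[0,0,0.017,0,0.064],[0,0,0.0075,0,0.064],[0,0,0,0,0.064],[0,0,0,0,0.045],[0,0,0,0,0.045]])

```text
t: 13.87
ee_pos: [0.4961, -0.3647, 0.0074]
tcp_rot: [3.091, -0.557, 0.002]
wrist_force: [-1.7, 0.9, 1.4]
finger_gap: 0.0489
grasp_force: 30.8
```

Emit:
step_arm(series=[[0,0,0,0,0.045],[0,0,0,0,0.045],[0,0,0,0,0.045],[0,0,0,0,0.045]])

```text
t: 14.2
ee_pos: [0.4963, -0.3648, 0.0073]
tcp_rot: [3.091, -0.558, 0.003]
wrist_force: [-1.6, 0.5, 9.5]
finger_gap: 0.0487
grasp_force: 32.3
```

Emit:
step_arm(series=[[0,0,-0.01,0,0.045],[0,0,-0.03,0,0.045],[0,0,-0.04,0,0.045],[0,0,-0.04,0,0.045],[0,0,0,-0.12,0.045],[0,0,0,-0.12,0.045],[0,0,0,-0.12,0.045],[0,0,0,-0.12,0.045]])

```text
t: 14.87
ee_pos: [0.4958, -0.3643, 0.1274]
tcp_rot: [3.134, 0.202, 0.002]
wrist_force: [0.5, 0.1, -0.9]
finger_gap: 0.0488
grasp_force: 31.3
```

Emit:
step_arm(series=[[0,0,0,-0.12,0.045],[0,0,0,0,0.045],[0,0,0,0,0.045]])

```text
t: 15.12
ee_pos: [0.4955, -0.3645, 0.1266]
tcp_rot: [3.119, 0.374, 0.001]
wrist_force: [-0.1, -0.4, -0.8]
finger_gap: 0.0485
grasp_force: 31.3
```

```bash
python3 - <<'E'
from h import *
print(go(.640,-.026,.12)); a=bot.grab_frame("side");p=proj("side",bot.observe()["ee_pos"])
u,v=int(p[0]),int(p[1]);print((p[0]-u+30.5)*10,(p[1]-v+30.5)*10);crop("side",a,u-30,v-30,u+30,v+25,10,"pics/p7.png")
E
```

```text
(array([ 220.4, -294.7,    6.7]), np.float64(13.68))
312.5160870760976 313.57946258089896
```

View pics/p7.png

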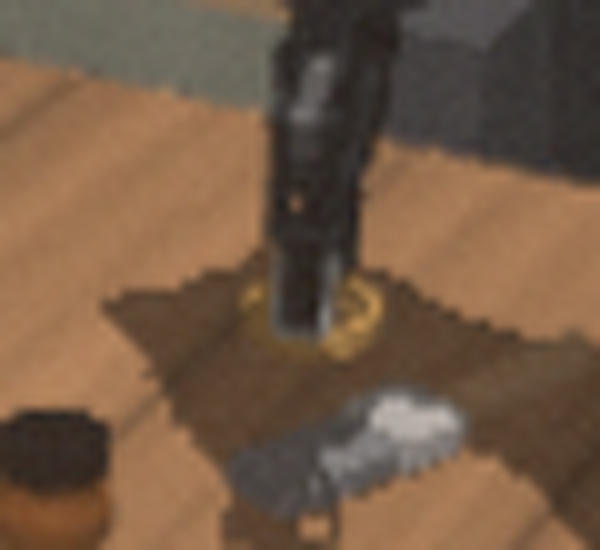

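The brass ring is gripped flat and centred ((312,310) against the TCP at (313,314)). I'll carry it to the nest.

Emit:
step_arm(series=[[0.022,-0.0295,0,0,0.045],[0.022,-0.0295,0,0,0.045],[0.022,-0.0295,0,0,0.045],[0.022,-0.0295,0,0,0.045],[0.022,-0.0295,0,0,0.045],[0.022,-0.0295,0,0,0.045],[0.022,-0.0295,0,0,0.045],[0.022,-0.0295,0,0,0.045]])

```text
t: 15.83
ee_pos: [0.6101, -0.091, 0.1262]
tcp_rot: [3.119, 0.374, 0.001]
wrist_force: [0.8, 0.0, -0.6]
finger_gap: 0.0487
grasp_force: 31.3
```

Emit:
step_arm(series=[[0.022,-0.0295,0,0,0.045],[0.022,-0.0295,0,0,0.045],[0,0,0,0,0.045],[0,0,0,0,0.045],[0,0,0,0,0.045],[0,0,0,0,0.045],[0,0,0,0,0.045]])

```text
t: 16.42
ee_pos: [0.6379, -0.0265, 0.126]
tcp_rot: [3.119, 0.376, -0.0]
wrist_force: [-0.3, 1.1, -0.1]
finger_gap: 0.0481
grasp_force: 31.3
```

```bash
python3 - <<'E'
from h import *
print(go(.640,-.026,.052))
E
```

```text
(array([ 2.2,  0. , 74. ]), np.float64(13.75))
```

Emit:
step_arm(series=[[0.0015,0,0.015,0,0.045],[0,0,0.02,0,0.045],[0,0,0.02,0,0.045],[0,0,0.012,0,0.045],[0,0,0.006,0,0.045],[0,0,0,0,0.045],[0,0,0,0,0.045],[0,0,0,0,0.045]])

```text
t: 17.08
ee_pos: [0.64, -0.0249, 0.0534]
tcp_rot: [3.119, 0.379, 0.001]
wrist_force: [0.0, -0.0, -1.0]
finger_gap: 0.0487
grasp_force: 39.9
```

Emit:
step_arm(series=[[0,0,0.001,0,0.045],[0,0,0,0,0.045]])

```text
t: 17.25
ee_pos: [0.6398, -0.0247, 0.0522]
tcp_rot: [3.119, 0.38, 0.001]
wrist_force: [0.7, 1.1, -1.1]
finger_gap: 0.0485
grasp_force: 39.9
```

Emit:
step_arm(series=[[0,0.0005,0.0005,0,0.045],[0,0,0,0,0.064],[0,0,0,0,0.064],[0,0,0,0,0.064],[0,0,-0.01,0,0.064],[0,0,-0.03,0,0.064],[0,0,-0.04,0,0.064],[0,0,-0.02,0,0.064]])

```text
t: 17.92
ee_pos: [0.641, -0.0249, 0.156]
tcp_rot: [3.118, 0.38, 0.006]
wrist_force: [0.8, 0.5, 1.1]
finger_gap: 0.0642
grasp_force: 0.0
```

Emit:
step_arm(series=[[0,0,0,0,0.05],[0,0,0,0,0.05]])

```text
t: 18.08
ee_pos: [0.6405, -0.0251, 0.1536]
tcp_rot: [3.118, 0.38, 0.005]
wrist_force: [-0.2, 1.0, -0.7]
finger_gap: 0.05
grasp_force: 0.0
```

```bash
python3 - <<'E'
from h import *
print(go(.412,.236,.13)); a=bot.grab_frame("side")
crop("side",a,185,140,255,200,8,"pics/p8.png")
u,v=proj("side",(.640,-.026,.057));print((u-185+.5)*8,(v-140+.5)*8)
E
```

```text
(array([-159.2, -308.4,   22.9]), np.float64(13.9))
270.91091242206016 222.4531302480616
```

View pics/p8.png

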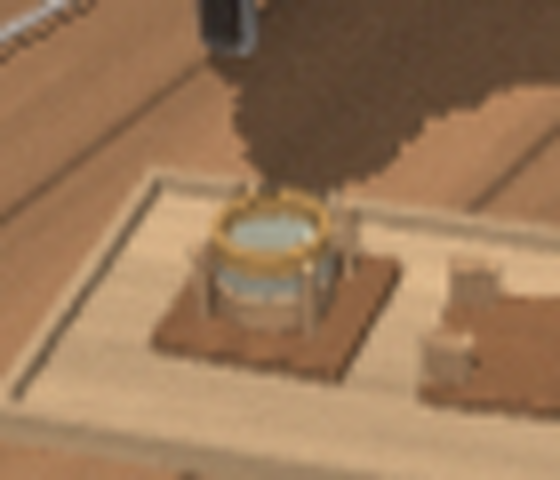

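The three-disc stack is flat and centred, with the brass ring at (271,230). Now for the handle.

Emit:
step_arm(series=[[-0.0159,-0.0308,0,0,0.05],[-0.0159,-0.0308,0,0,0.05],[-0.0159,-0.0308,0,0,0.05],[-0.0159,-0.0308,0,0,0.05],[-0.0159,-0.0308,0,0,0.05],[-0.0159,-0.0308,0,0,0.05],[-0.0159,-0.0308,0,0,0.05],[-0.0159,-0.0308,0,0,0.05]])

```text
t: 18.8
ee_pos: [0.4551, 0.1842, 0.1506]
tcp_rot: [3.118, 0.38, -0.002]
wrist_force: [1.0, 0.1, 0.2]
finger_gap: 0.0499
grasp_force: 0.0
```

Emit:
step_arm(series=[[-0.0159,-0.0308,0,0,0.05],[-0.0159,-0.0308,0,0,0.05],[0,0,0.008,0.118,0.05],[0,0,0.008,0.118,0.05],[0,0,0.008,0.118,0.05],[0,0,0.008,0.118,0.05],[0,0,0.008,0.118,0.05],[0,0,0,0,0.05]])

```text
t: 19.47
ee_pos: [0.4101, 0.2349, 0.1094]
tcp_rot: [3.09, -0.552, -0.004]
wrist_force: [-0.4, -1.3, 0.5]
finger_gap: 0.0504
grasp_force: 0.0
```

Emit:
step_arm(series=[[0,0,0,0,0.05],[0,0,0,0,0.05]])

```text
t: 19.63
ee_pos: [0.4112, 0.2357, 0.1113]
tcp_rot: [3.095, -0.536, -0.001]
wrist_force: [0.1, -0.9, 0.2]
finger_gap: 0.0499
grasp_force: 0.0
```

```bash
python3 - <<'E'
from h import *
print(go(.412,.236,.006)); a=bot.grab_frame("side")
crop("side",a,195,205,275,270,8,"pics/p9.png")
E
```

```text
(array([  0.7,  -0.6, 105.3]), np.float64(-19.64))
```

View pics/p9.png

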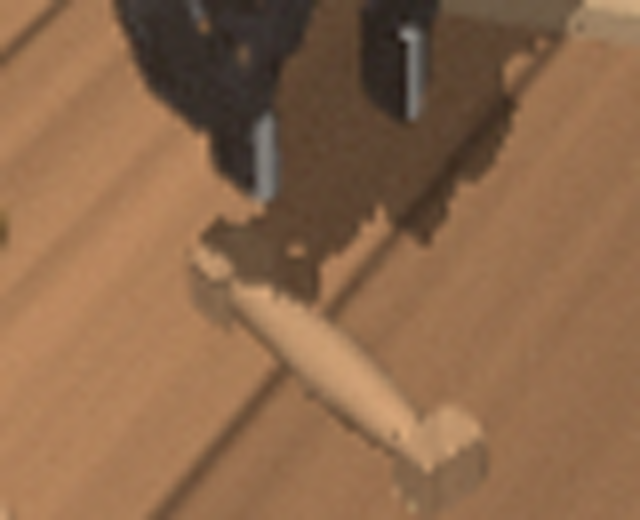

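The fingers straddle the handle's waist, which is about (330,360) in the crop. Next I'll descend, grip, lift, and turn back 40°.

Emit:
step_arm(series=[[0,0,0.025,0,0.05],[0,0,0.026,0,0.05],[0,0,0.026,0,0.05],[0,0,0.018,0,0.05],[0,0,0.008,0,0.05],[0,0,0,0,0.05],[0,0,0,0,0.015],[0,0,0,0,0.015]], newtons=40)

```text
t: 20.35
ee_pos: [0.412, 0.2361, 0.0095]
tcp_rot: [-3.093, 0.542, -0.002]
wrist_force: [0.6, -0.1, -0.2]
finger_gap: 0.0266
grasp_force: 0.0
```

Emit:
step_arm(series=[[0,0,0,0,0.015],[0,0,0,0,0.015],[0,0,0,0,0.015],[0,0,0,0,0.015],[0,0,0,0,0.015],[0,0,0,0,0.015]])

```text
t: 20.85
ee_pos: [0.4121, 0.2361, 0.0098]
tcp_rot: [-3.093, 0.542, -0.002]
wrist_force: [-2.0, -1.2, 6.3]
finger_gap: 0.0216
grasp_force: 38.9
```

Emit:
step_arm(series=[[0,0,-0.01,0,0.015],[0,0,-0.03,0,0.015],[0,0,-0.03,0,0.015],[0,0,-0.03,0,0.015],[0,0,0,0,0.015],[0,0,0,0,0.015],[0,0,0,0,0.015]])

```text
t: 21.43
ee_pos: [0.4115, 0.2355, 0.1091]
tcp_rot: [-3.094, 0.543, -0.002]
wrist_force: [0.3, 0.1, -0.2]
finger_gap: 0.0217
grasp_force: 39.6
```

```bash
python3 - <<'E'
from h import *
print(go(.507,-.058,.1)); a=bot.grab_frame("side");b=bot.grab_frame("top")
A=cv2.resize(a[175:255,190:270],None,fx=5,fy=5,interpolation=2);B=cv2.resize(b[155:235,140:220],None,fx=5,fy=5,interpolation=2)
cv2.imwrite("pics/p10.png",np.hstack([A,B])[:,:,::-1]);e=bot.observe()["ee_pos"]
for n,x,y in(("side",190,175),("top",140,155)):u,v=proj(n,e);print((u-x)*5,(v-y)*5)
E
```

```text
(array([189.7, 243.5,   9. ]), np.float64(-19.9))
225.49878576721696 249.42296791195162
201.16423867567278 234.678456844603
```

View pics/p10.png

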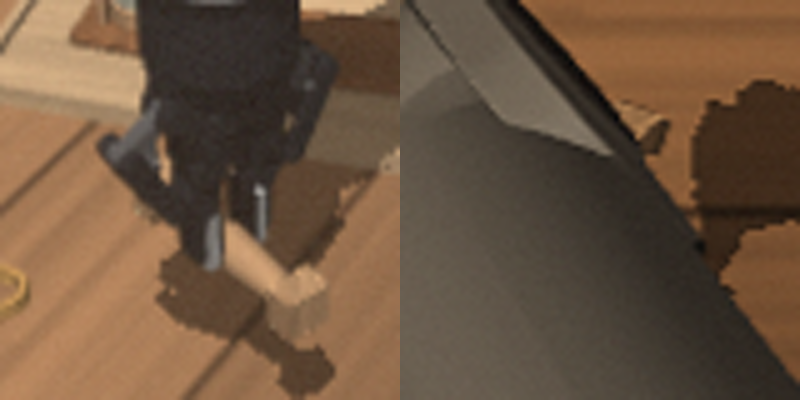

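The handle is gripped level and centred: the midpoint of its ends is about (225,250) and the TCP is at (225,249). I'll carry it to the cradle and turn it.

Emit:
step_arm(series=[[0.0237,0.0304,0,0,0.015],[0.0237,0.0304,0,0,0.015],[0.0237,0.0304,0,0,0.015],[0.0237,0.0304,0,0,0.015],[0.0237,0.0304,0,0,0.015],[0.0237,0.0304,0,0,0.015],[0.0237,0.0304,0,0,0.015],[0.0237,0.0304,0,0,0.015]])

```text
t: 22.2
ee_pos: [0.5065, -0.0595, 0.1075]
tcp_rot: [3.094, -0.542, -0.003]
wrist_force: [1.0, 0.3, -0.4]
finger_gap: 0.0217
grasp_force: 39.6
```

Emit:
step_arm(series=[[0,0,0,-0.115,0.015],[0,0,0,-0.115,0.015],[0,0,0,-0.115,0.015],[0,0,0,-0.115,0.015],[0,0,0,-0.115,0.015],[0,0,0,-0.115,0.015],[0,0,0,0,0.015],[0,0,0,0,0.015]])

```text
t: 22.87
ee_pos: [0.5064, -0.0576, 0.1076]
tcp_rot: [-3.096, -0.53, 0.002]
wrist_force: [-0.2, -0.3, -1.0]
finger_gap: 0.0213
grasp_force: 39.6
```

Emit:
step_arm(series=[[0,0,0,0,0.015],[0,0,0,0,0.015],[0,0,0,0,0.015]])

```text
t: 23.12
ee_pos: [0.5068, -0.0575, 0.1082]
tcp_rot: [-3.096, -0.533, 0.0]
wrist_force: [0.4, 0.1, -0.7]
finger_gap: 0.0214
grasp_force: 39.6
```

```bash
python3 - <<'E'
from h import *
print(go(.506,-.059,.0268)); a=bot.grab_frame("side")
crop("side",a,185,125,305,215,6,"pics/p11.png")
E
```

```text
(array([-1.2,  1.2, 81.4]), np.float64(19.54))
```

View pics/p11.png

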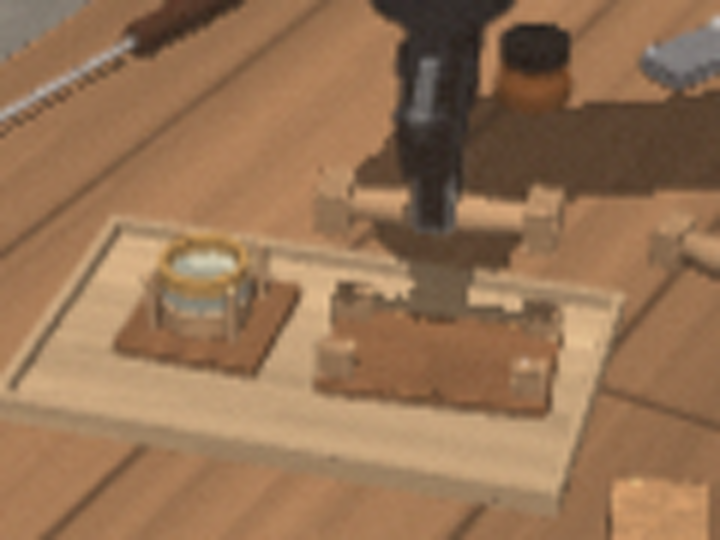

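The handle hangs over the cradle, parallel to it and centred. I'll lower it, release, and retreat.

Emit:
step_arm(series=[[-0.001,0.001,0.015,0,0.015],[0,0,0.02,0,0.015],[0,0,0.02,0,0.015],[0,0,0.014,0,0.015],[0,0,0.008,0,0.015],[0,0,0.003,0,0.015],[0,0,0,0,0.015],[0,0,0,0,0.015]])

```text
t: 23.83
ee_pos: [0.5067, -0.0588, 0.0289]
tcp_rot: [3.096, 0.535, 0.001]
wrist_force: [-0.3, -0.5, -0.7]
finger_gap: 0.0212
grasp_force: 39.6
```

Emit:
step_arm(series=[[0,0,0.001,0,0.015],[0,0,0,0,0.015]])

```text
t: 24.0
ee_pos: [0.5067, -0.0589, 0.028]
tcp_rot: [3.095, 0.536, 0.002]
wrist_force: [0.0, -0.2, -0.1]
finger_gap: 0.0214
grasp_force: 39.6
```

Emit:
step_arm(series=[[0,0,0.001,0,0.015],[0,0,0,0,0.045],[0,0,0,0,0.045],[0,0,0,0,0.045],[0,0,0,0,0.045],[0,0,-0.01,0,0.045],[0,0,-0.03,0,0.045],[0,0,-0.04,0,0.045]])

```text
t: 24.67
ee_pos: [0.5045, -0.0586, 0.1058]
tcp_rot: [-3.094, -0.536, 0.007]
wrist_force: [1.1, -0.1, 0.5]
finger_gap: 0.0446
grasp_force: 0.0
```

Emit:
step_arm(series=[[0,0,-0.04,0,0.045],[0,0,-0.03,0,0.045],[0,0,0,0,0.045],[0,0,0,0,0.045],[0,0,0,0,0.045]])

```text
t: 25.08
ee_pos: [0.506, -0.0588, 0.1766]
tcp_rot: [3.095, 0.536, 0.0]
wrist_force: [0.2, 0.0, -0.5]
finger_gap: 0.0452
grasp_force: 0.0
```

```bash
python3 - <<'E'
from h import *
a=bot.grab_frame("side"); crop("side",a,185,125,305,215,6,"pics/p12.png")
u,v=proj("side",(.506,-.059,.03));print((u-185)*6,(v-125)*6)
E
```

```text
435.761129340028 332.1871424682085
```

View pics/p12.png

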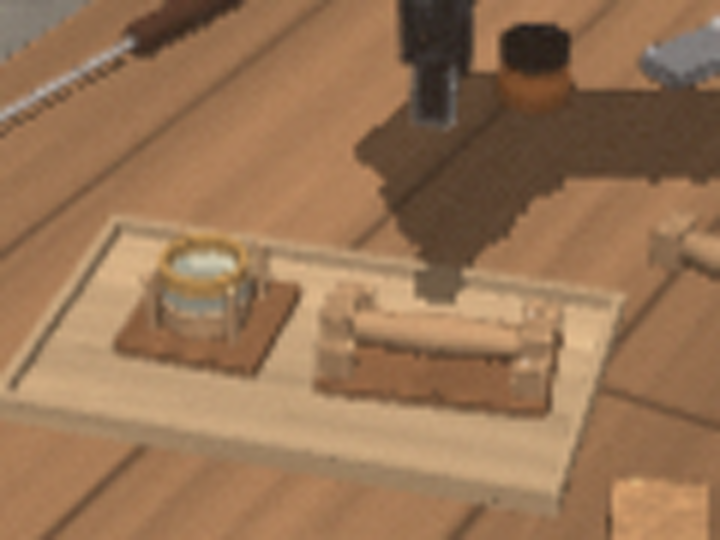

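The handle lies between the cheeks, centred at about (438,333), and the stack is intact. I'm handing the job in.

```bash
python3 -c "
from station import bot
print(bot.job_done())"
```

```text
the job is handed in; nothing more can be done
None
```

The kit is made up and handed in at about 25 s: the spacer, lens and brass ring are stacked flat in the nest, the long handle lies centred in the cradle, everything is released, and I left the look-alikes alone; the hand-in gave no verdict.

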